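# Swollen battery into the pedal bin

## Robot

A 6-joint arm with a two-finger parallel gripper is mounted at the origin on the work surface. World frame = base frame: x ahead of the robot, y to its left, z up, the work surface at z = 0. Lengths are in m, angles in rad, forces in N, time in s.
With the tool pointing down it reaches from about 0.375 to 0.975 m from the base axis. Payload 3.8 kg.
Tool frame: the origin (TCP) lies midway between the tips of the shut fingers; the grasp point (between the pads) lies 19 mm behind it; z points along the fingers, y is the direction in which the jaws open and shut (so a half turn about z gives the same grasp; the last joint's range is limited). The gripper opens to 85 mm and grips with 20 to 120 N. Pads are 22 mm wide; open, the fingers measure 114 mm over their backs; the gripper's body (76 mm by 85 mm) begins 54 mm behind the grasp point. The pads swing forward as they close: fully open they stand 13 mm farther back than shut.
Start: joints at [-1.168, 0.264, 1.604, -0, 1.274, -0.037], TCP at [0.287, -0.611, 0.231] pointing down, gripper open.
Joint ranges: [-2.63, 2.63], [-0.94, 2.18], [0.31, 2.57], [-1.31, 4.45], [0, 2.66], [-2.55, 2.55]. Speed limits (rad/s): [2.57, 2.57, 3.14, 3.14, 3.14, 3.14].

## Interface

Orientations are given as a rotation vector (axis times angle).
In Python, from workcell import bot gives the robot as it stands.
- The arm moves only by the tool arm_command, never from a script. Its argument "targets" is text: rows parted by semicolons, each of 7 numbers parted by spaces: the shift along the tool's x, y, z in mm, then the turn, a rotation vector about the tool's x, y, z in degrees, then the opening, from 0 (shut) to 1 (fully open). A call has 1 to 10 rows; each row is the pose to reach, as a shift and turn from the pose commanded when the call began, along the tool's axes at that moment; what a row does not reach only later rows make up. A row lasts 1/12 s, in which the tool goes at most 41.7 mm and 7.16 degrees, less where a joint would pass 70% of its speed; a pose out of reach is approached as far as the arm can. A call with a gripper value outside its range is refused whole. The fingers move at their own pace and stop on an object; "newtons" is the grip in N (left out, the last holds). Time passes only in rows, so rows that repeat a pose let the fingers close. It gives the time, the measured TCP pose, the force and the opening at its end, in the units of the state.
- bot.read_state(): the state, without advancing time (a new reading comes with each control period).
- bot.read_camera(name): name is "side" or "top" or "wrist"; returns (picture, depth): 384x512x3 uint8, blue, green, red; 384x512 float32, m along the optical axis (not along the pixel's ray), 0 where there is no reading.
- bot.camera_params(name): a dict with "fov_y" (degrees; the focal length in pixels is half the picture's height over the tangent of half this angle, whatever the lens; pixels are square), "cx", "cy" (the principal point, pixels), "xyz" and "rotation" of the camera in the world; the wrist camera has in their place "T_tool_cam" (4x4, takes a point from camera to tool coordinates, whose origin is the TCP and whose axes are the flange's). Camera axes: x right, y up, looking along -z (the intrinsics and any distortion apply to the point x, -y, -z); pixel columns grow to the right and rows downward; lengths in m; the calibration is good to about 2 mm. The wrist camera is an equidistant fisheye: a pixel r from the principal point sees the ray r / f radians off the axis. A picture is of the moment at which its call begins: read the wrist's pose just before it. camera_params takes no time and is no camera call.
- bot.finish_job(): hands the job in, once; it reports no verdict.
The state is a dict: "time": time; "q": joint angles; "joint_vel": joint speeds; "joint_torque": joint torques, N m; "tool_pos": TCP position; "tcp_rot": TCP orientation; "wrist_force": force on the tool from outside, world axes, zero at the start; "torque": the same for the moment, N m; "width": opening from 0.0 (shut) to 1.0 (fully open).
Only numpy, scipy, OpenCV 4.12 (cv2) and the standard library are available. Lean on these libraries where they do the work, as an engineer would, in place of code of your own. Each camera call takes 0.05 s, during which the arm holds its last target.

## Task

Press the steel bin's pedal down until you feel its buffer, without forcing it, and push it to the left, as you face the bin's front, under its hold-open catch so the lid stays up; then pick up the swollen battery pack (the one with the domed top) and lower it into the bin without dropping it. Finally press the pedal free of the catch, bring it back to the right and ease it all the way up with your hand so that the lid closes softly and does not slam. Work the lid only by its pedal, never by touching it, and leave the other things on the bench where they are.

Things in the scene. Friction and masses are not known exactly. Their poses are not given: they have to be found in the camera images.
- bin: Steel bench-top pedal bin, fixed, 160 mm deep (x) x 220 mm wide (y), rim at z 150 mm. Origin: centre of its underside; -x is its front with the pedal (facing the robot, turned up to 0.25 rad), +x the back with the lid hinge, +y its left as the robot sees it. Open mouth 142 x 202 mm; the black bucket's floor is at z 75 mm.
- bin_in (a point): Point on the bucket's floor, z 75 mm in the bin's frame, 15 mm to the front of the bin's centre: a good place for the pack, clear of the raised lid.
- lid: Flat steel lid, 166 x 226 x 7 mm, closed on the rim (top at z 161 mm). Origin on its hinge line along y, 82 mm behind the bin's centre, z 152 mm. Not to be touched; light contact below 2 N is no fault.
- lid_angle (a joint): Lid angle, 0 closed, growing as it rises (rad). Always 6.5 times the pedal angle. Hooked in the catch: about 1.2 to 1.9, standing more or less upright at the back, up to 0.32 m above the bench.
- pedal: The pedal: a 12 mm wide bright metal bar that comes out of a slot in the bin's front and carries a tread 46 mm (x) x 74 mm (y) with a rubber pad and 7 mm high rims along its left and right sides (66 mm between them). Origin at its pivot inside the bin, 60 mm behind the bin's centre, z 35 mm.
- pedal_pad (a point): Centre of tread top, 0.215 m in front of the pivot, 68 mm out from the bin's front, 94 mm above the bench when up. Takes 4 to 8 N to push down 45 to 66 mm (unknown beforehand) to a buffer that gives about 1 mm per 5 N: press to 10 to 16 N there; over 24 N bends the linkage. Tread slopes 0.235 rad at rest (front edge high), about level when down. Let go unhooked, it flies up and the lid slams.
- pedal_angle (a joint): Pedal angle, 0 fully up, growing as it is pressed (rad); 0.18 to 0.29 when hooked, about 0.02 more when it meets the buffer.
- pedal_side (a joint): Pedal's sideways shift (m): 0 at right, where it goes up and down, growing to the bin's left (+y) to an end stop at 0.024. Needs 1 to 5 N; free only while pressed on the buffer; a finger may slide to the tread's rim before it takes the pedal along. From 0.0195 on it is behind the catch's tooth: eased up, it rises 4.5 mm at the tread and stays. To free: press to the buffer, shift to 0, ease up.
- catch_notch (a point): The hold-open catch: dark steel plate with an L-shaped opening on the bin's front, 86 mm in front of the bin's centre, screwed on in slotted holes: its height and its buffer's differ by up to 7 mm either way from bin to bin (10 mm at the tread). This point, mid-slot 62 mm above the bench, does NOT follow that height: feel for the buffer.
- swollen_pack: The swollen battery pack: grey plastic block 70 mm (x) x 42 mm (y) x 14 mm, with a 39 mm wide, 7 mm high dome on its top and brass contacts at one end (+x), 50 to 100 g. Origin: centre of its underside. Lies flat on the bench in front of the bin, to its left or its right; the good pack lies on the other side.
- flat_pack: Leave alone: the good battery pack: same grey block and contacts as the swollen one, 70 x 42 x 14 mm, but flat on top. Origin: centre of its underside.
- phone_frame: Leave alone: white plastic phone frame, 150 x 75 x 7 mm, open inside. Origin: centre of its underside.
- charger: Leave alone: black plug-in charger block, 46 x 32 x 28 mm, two steel pins. Origin: centre of its underside.
- jar: Leave alone: white screw-top jar, 68 mm across, 85 mm tall. Origin: centre of its underside.
- driver: Leave alone: small screwdriver, 150 mm, black handle. Origin: centre of its underside.
Not all that is in view belongs to the job. Leave any brown or turquoise look-alike of the swollen_pack alone.

How it is judged:
By the outcome, as a careful person would: the job done as asked, in the order asked, and still so for the second after the job is handed in, with the robot touching nothing.
It also fails if it takes over 72 s, if anything falls off the work surface, if the arm or the gripper's body presses on something with over 40 N, if the wrist force passes 120 N, or if a joint passes its speed limit or range.

## Working session

There is one attempt and no reset: what is moved stays moved. The work goes in short steps, Python scripts to look and compute and a tool call to move; the robot and the scene stay as the last step left them, time stands still between calls to the robot, and variables do not carry over. Pictures are saved under pics/ and viewed, and the job is handed in when it is done.

Besides the shell and the picture viewer there is one more tool, called after ">>>" as name(argument=value, ...) on one line, values as JSON. arm_command: Moves the arm, as the interface text tells. Its arguments: {"type":"object","properties":{"targets":{"type":"string"},"newtons":{"type":"number"}},"required":["targets"]}

```bash
ls; mkdir -p pics; python3 - <<'E'
from workcell import bot
import cv2,numpy as np
print(bot.read_state())
for n in("top","side","wrist"):
    print(n,bot.camera_params(n))
for n in("top","side"):
    p,d=bot.read_camera(n); cv2.imwrite(f"pics/{n}0.png",p); np.save(f"pics/{n}0.npy",d)
E
```

```text
pics
{'time': 0.0, 'q': array([-1.16790782e+00,  2.64738001e-01,  1.60537461e+00, -1.29029917e-05,
        1.27367897e+00, -3.69029375e-02]), 'joint_vel': array([-1.07225605e-03, -6.61520306e-04,  4.38552224e-05, -8.08226982e-05,
       -9.48573764e-04, -8.58048437e-05]), 'joint_torque': array([-7.61079973e-04, -5.15117598e+01, -3.67315292e+01, -8.26876453e-05,
        1.30082868e-02, -4.55165164e-06]), 'tool_pos': array([ 0.28709046, -0.61010453,  0.22997189]), 'tcp_rot': array([-3.06383441e+00, -6.84803515e-01,  6.47152603e-04]), 'wrist_force': array([ 0.31414883, -0.45251401,  0.42987525]), 'torque': array([-0.06914024,  0.01177948,  0.06426905]), 'width': 0.9975179646517054}
top {'fov_y': 51.70002625660176, 'cx': 252.89670658199034, 'cy': 185.03835637717742, 'xyz': array([0.39736162, 0.06143584, 1.24094603]), 'rotation': array([ 0.07656051, -0.08388544, -1.58980075])}
side {'fov_y': 48.92425306836344, 'cx': 252.597197833514, 'cy': 185.56395870889182, 'xyz': array([ 0.10315563, -0.98334978,  0.70969915]), 'rotation': array([ 1.05948311, -0.18588752, -0.33021297])}
wrist {'fov_y': 65.70646984690485, 'cx': 254.5587130931026, 'cy': 190.1567180348653, 'T_tool_cam': array([[-1.22478211e-04,  9.64423982e-01,  2.64360300e-01,
         6.59951549e-02],
       [ 9.99999400e-01,  4.05897007e-04, -1.01746998e-03,
         4.82342793e-04],
       [-1.08857551e-03,  2.64360016e-01, -9.64423453e-01,
        -1.41707089e-01],
       [ 0.00000000e+00,  0.00000000e+00,  0.00000000e+00,
         1.00000000e+00]])}
```

View pics/top0.png

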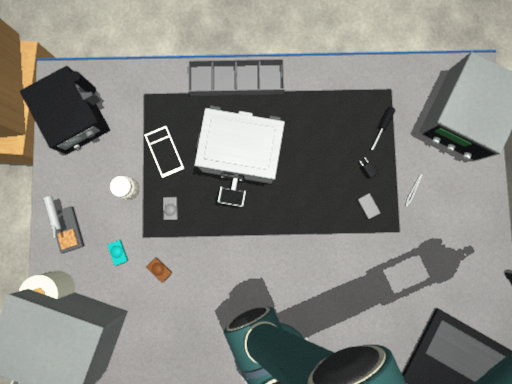

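View pics/side0.png

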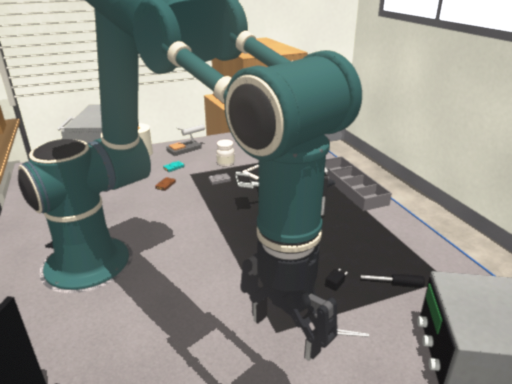

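The top view shows the bin at about (240,145) with its pedal tread at (231,197). The domed pack seems to be at (170,208) and the flat one at (369,205). I'll measure these next.

```bash
cat > h.py <<'E'
import numpy as np,cv2
from scipy.spatial.transform import Rotation as R
from workcell import bot
def cloud(n,d,st=None):
    P=bot.camera_params(n); f=192/np.tan(np.radians(P['fov_y'])/2)
    v,u=np.mgrid[0:384,0:512].astype(float)
    a=(u-P['cx'])/f; b=(v-P['cy'])/f
    if n=='wrist':
        r=np.hypot(a,b); k=np.where(r>1e-9,np.tan(np.minimum(r,1.5))/np.maximum(r,1e-9),1); a=a*k;b=b*k
        X=np.stack([a*d,-b*d,-d],-1)
        T=P['T_tool_cam']; X=X@T[:3,:3].T+T[:3,3]
        return X@R.from_rotvec(st['tcp_rot']).as_matrix().T+st['tool_pos']
    X=np.stack([a*d,-b*d,-d],-1)
    return X@R.from_rotvec(P['rotation']).as_matrix().T+P['xyz']
def snap(n,name):
    st=bot.read_state(); p,d=bot.read_camera(n); cv2.imwrite(f'pics/{name}.png',p); np.save(f'pics/{name}.npy',d)
    return p,d,cloud(n,d,st),st
E
python3 - <<'E'
from h import *
p=cv2.imread('pics/top0.png');d=np.load('pics/top0.npy')
W=cloud('top',d)
for u,v in[(300,225),(60,200),(240,145),(231,196),(231,185),(170,208),(170,215),(369,205),(124,187)]: print((u,v),W[v,u].round(4))
cv2.imwrite('pics/z1.png',cv2.resize(p[90:240,140:300],None,fx=5,fy=4*1.25/1.25,interpolation=cv2.INTER_CUBIC)[:600])
# lid
m=(abs(W[...,2]-.161)<.012)
n,l,s,c=cv2.connectedComponentsWithStats(m.astype(np.uint8))
i=l[145,240]; q=W[l==i]; r=cv2.minAreaRect(q[:,:2].astype(np.float32)); print('lid',r,s[i],np.median(q[:,2]))
for nm,(u0,u1,v0,v1) in dict(L=(155,185,192,226),Rr=(352,388,188,224),ped=(212,252,182,212)).items():
    w=W[v0:v1,u0:u1].reshape(-1,3); k=w[:,2]>(.008 if nm!='ped' else .06); q=w[k]
    print(nm,k.sum(),cv2.minAreaRect(q[:,:2].astype(np.float32)),np.percentile(q[:,2],[5,50,95]))
E
```

```text
(300, 225) [ 0.396  -0.0901 -0.0023]
(60, 200) [ 0.4895  0.66   -0.002 ]
(240, 145) [0.6197 0.0886 0.1613]
(231, 196) [0.484  0.1191 0.0919]
(231, 185) [0.5254 0.1231 0.0026]
(170, 208) [0.4564 0.3113 0.0183]
(170, 215) [0.435  0.3121 0.0142]
(369, 205) [ 0.4532 -0.3041  0.014 ]
(124, 187) [0.518  0.4343 0.0785]
lid ((0.6300483345985413, 0.09071473777294159), (0.22582492232322693, 0.17674817144870758), 79.12061309814453) [ 194  106   90   74 4873] 0.16197130941505633
L 321 ((0.4453602433204651, 0.19754096865653992), (0.27929621934890747, 0.07285268604755402), 85.19387817382812) [0.01008738 0.01463994 0.02155429]
Rr 318 ((0.4047079086303711, -0.1383504569530487), (0.08254388719797134, 0.3912295401096344), 14.019710540771484) [0.00934476 0.01331624 0.01727941]
ped 435 ((0.4701023995876312, 0.09446922689676285), (0.13812986016273499, 0.08031084388494492), 54.59836196899414) [0.07922694 0.09389545 0.10148098]
```

View pics/z1.png

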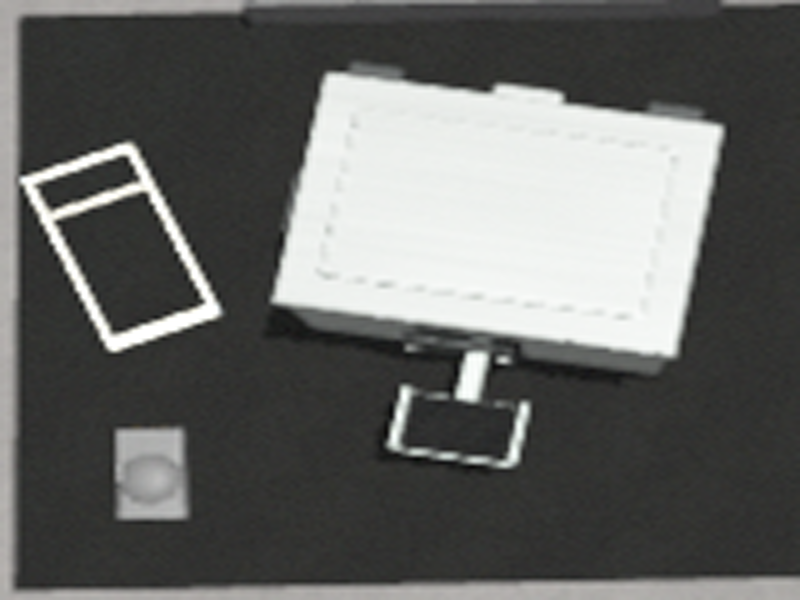

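```bash
cat >> h.py <<'E'
def go(pos,yawx,tilt=None):
    """shift(mm)/turn(deg) in current tool frame to reach pos, tool z down, tool x at yaw deg"""
    st=bot.read_state(); Rc=R.from_rotvec(st['tcp_rot']); a=np.radians(yawx)
    x=np.array([np.cos(a),np.sin(a),0]); z=np.array([0,0,-1.]); y=np.cross(z,x)
    Rt=R.from_matrix(np.stack([x,y,z],1))
    s=Rc.inv().apply(np.array(pos)-st['tool_pos'])*1000; t=np.degrees((Rc.inv()*Rt).as_rotvec())
    print('t',round(st['time'],2),'shift',s.round(1),'turn',t.round(2),'F',st['wrist_force'].round(2)); return s,t
E
python3 - <<'E'
from h import *
go([.484,.119,.225],79.1)
E
```

```text
t 0.1 shift [ 488.6 -575.9    6.3] turn [ -0.11  -0.06 -53.9 ] F [ 0.07 -0.2   0.35]
```

>>> arm_command(targets="489 -576 6 -0.1 0 -53.9 0;489 -576 6 -0.1 0 -53.9 0;489 -576 6 -0.1 0 -53.9 0;489 -576 6 -0.1 0 -53.9 0;489 -576 6 -0.1 0 -53.9 0;489 -576 6 -0.1 0 -53.9 0;489 -576 6 -0.1 0 -53.9 0;489 -576 6 -0.1 0 -53.9 0;489 -576 6 -0.1 0 -53.9 0;489 -576 6 -0.1 0 -53.9 0")

```text
time: 0.93
tool_pos: [0.3958, -0.2065, 0.2276]
tcp_rot: [2.422, 1.999, 0.001]
wrist_force: [1.1, 0.0, -0.2]
width: -0.001
```

```bash
python3 - <<'E'
from h import *
go([.484,.119,.225],79.1)
E
```

```text
t 0.93 shift [336.3  24.9   2.5] turn [ 0.08  0.03 -0.02] F [ 1.09  0.   -0.21]
```

>>> arm_command(targets="336 25 2 0 0 0 0;336 25 2 0 0 0 0;336 25 2 0 0 0 0;336 25 2 0 0 0 0;336 25 2 0 0 0 0;336 25 2 0 0 0 0;336 25 2 0 0 0 0;336 25 2 0 0 0 0;336 25 2 0 0 0 0;336 25 2 0 0 0 0")

```text
time: 1.77
tool_pos: [0.4841, 0.1189, 0.2252]
tcp_rot: [2.417, 2.005, -0.001]
wrist_force: [-1.0, -0.6, -1.2]
width: 0.003
```

```bash
python3 - <<'E'
from h import *
p,d,W,st=snap('wrist','w1')
print(st['time'],st['tool_pos'],st['wrist_force'])
cv2.imwrite('pics/w1b.png',cv2.resize(p,(800,600)))
E
```

```text
1.7667 [0.48405778 0.1188795  0.22519362] [-0.98749144 -0.64498483 -1.15595284]
```

View pics/w1b.png

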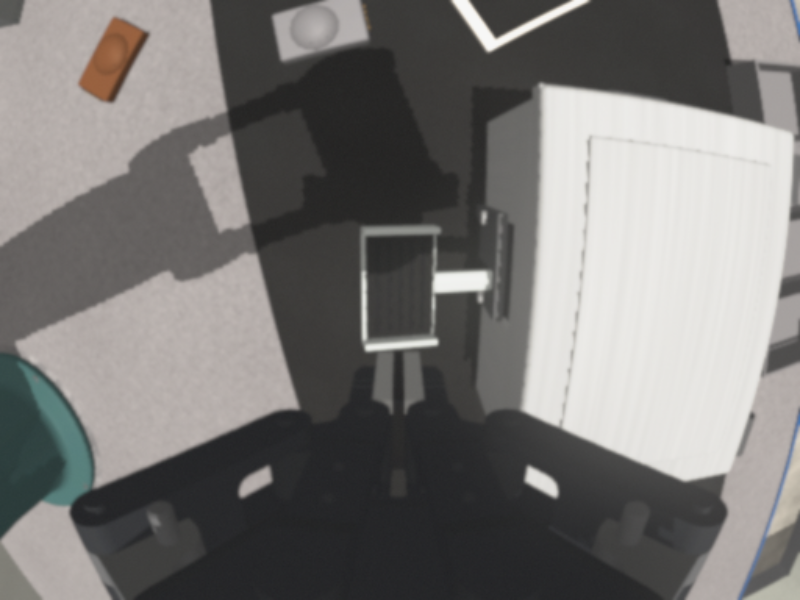

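The wrist view shows the tread at about (362–438, 228–346), with the bar running into the dark catch plate at (500,260). The domed pack is at (318,28), with its brass end towards +x.

```bash
python3 - <<'E'
from h import *
st=bot.read_state(); d=np.load('pics/w1.npy'); W=cloud('wrist',d,st)
B=.64
for n,(u,v) in dict(c=(401,287),tl=(366,232),tr=(436,232),bl=(368,345),br=(436,341),bar=(460,282),bar2=(484,282),lidc=(543,90),lid2=(570,250),pk=(315,25),bench=(320,350)).items():
    print(n,W[int(v*B),int(u*B)].round(4))
m=(W[...,2]>.07)&(W[...,2]<.112)&(np.hypot(W[...,0]-.484,W[...,1]-.119)<.06)
m[:,300:]=0
n,l,s,c=cv2.connectedComponentsWithStats(m.astype(np.uint8)); i=1+np.argmax(s[1:,4]); q=W[l==i]
print('tread',s[i],cv2.minAreaRect(q[:,:2].astype(np.float32)))
k=abs(W[...,2]-.161)<.006
n,l,s,c=cv2.connectedComponentsWithStats(k.astype(np.uint8)); i=1+np.argmax(s[1:,4]); q=W[l==i]
print('lid',s[i],cv2.minAreaRect(q[:,:2].astype(np.float32)),np.median(q[:,2]))
# lid front edge line
e=[]
for v in range(70,260,5):
    r=np.where(l[v]==i)[0]
    if len(r): e.append(W[v,r[0]+1,:2])
e=np.array(e); f=cv2.fitLine(e.astype(np.float32),cv2.DIST_HUBER,0,.01,.01).ravel(); print('front edge',f,np.degrees(np.arctan2(f[1],f[0])))
# pack from top camera
d=np.load('pics/top0.npy');W=cloud('top',d);w=W[185:232,150:192]
k=((w[...,2]>.007)&(w[...,2]<.03)).astype(np.uint8)
n,l,s,c=cv2.connectedComponentsWithStats(k); i=1+np.argmax(s[1:,4]); q=w[l==i]; print('pack',s[i],cv2.minAreaRect(q[:,:2].astype(np.float32)),q.mean(0))
E
```

```text
c [0.4844 0.1145 0.0925]
tl [0.4716 0.1526 0.1043]
tr [0.5114 0.1439 0.0955]
bl [0.4586 0.0855 0.1039]
br [0.5001 0.0758 0.094 ]
bar [0.5218 0.1069 0.0782]
bar2 [0.5375 0.103  0.0741]
lidc [0.5677 0.2098 0.1591]
lid2 [0.5688 0.1337 0.1596]
pk [0.4558 0.3077 0.0196]
bench [ 0.4014  0.0487 -0.0008]
tread [ 231  144   69   80 3975] ((0.49415525794029236, 0.11241298168897629), (0.07479517161846161, 0.06777587532997131), 78.57720947265625)
lid [  332    54   180   254 35231] ((0.6318366527557373, 0.08588296175003052), (0.22617289423942566, 0.17658108472824097), 79.15447235107422) 0.1625534203677777
front edge [0.19226679 0.9813427  0.55194193 0.13157429] 78.914894
pack [ 13  12  14  24 318] ((0.45545387268066406, 0.313588947057724), (0.0424303375184536, 0.07134311646223068), 89.10367584228516) [0.45602018 0.31340057 0.01505018]
```

>>> arm_command(targets="-4 1 40 0 0 0 0;-4 1 80 0 0 0 0;-4 1 105 0 0 0 0;-4 1 120 0 0 0 0;-4 1 122 0 0 0 0;-4 1 122 0 0 0 0")

```text
time: 2.32
tool_pos: [0.4832, 0.1106, 0.1026]
tcp_rot: [2.424, 1.998, -0.004]
wrist_force: [0.2, 0.0, 0.5]
width: -0.003
```

```bash
cat > s.py <<'E'
from h import *
st=bot.read_state(); Rm=R.from_rotvec(st['tcp_rot'])
print('t',round(st['time'],2),'pos',(st['tool_pos']*1000).round(1),'Fw',st['wrist_force'].round(2),'Ftool',Rm.inv().apply(st['wrist_force']).round(2))
E
python3 s.py
```

```text
t 2.32 pos [483.2 110.6 102.6] Fw [0.21 0.02 0.51] Ftool [ 0.05  0.2  -0.51]
```

>>> arm_command(targets="3 0 4 0 0 0 0;4 0 8 0 0 0 0;4 0 10 0 0 0 0;4 0 12 0 0 0 0")

```text
time: 2.65
tool_pos: [0.4864, 0.1166, 0.0932]
tcp_rot: [2.42, 1.999, 0.003]
wrist_force: [-3.9, 0.7, 6.8]
width: -0.003
```

```bash
python3 s.py
```

```text
t 2.65 pos [486.4 116.6  93.2] Fw [-3.93  0.75  6.79] Ftool [-0.01 -3.97 -6.81]
```

>>> arm_command(targets="0 -1 5 0 0 0 0;0 -2 10 0 0 0 0;0 -3 15 0 0 0 0;0 -4 20 0 0 0 0;0 -5 25 0 0 0 0;0 -6 30 0 0 0 0;0 -6 32 0 0 0 0")

```text
time: 3.23
tool_pos: [0.4806, 0.1178, 0.0609]
tcp_rot: [2.42, 1.999, 0.004]
wrist_force: [-1.7, 0.4, 6.6]
width: -0.001
```

```bash
python3 s.py
```

```text
t 3.23 pos [480.6 117.8  60.9] Fw [-1.73  0.44  6.56] Ftool [ 0.11 -1.76 -6.56]
```

Pushing at 6.6 N and the pedal is following. From here I'll go gently, looking for the buffer.

>>> arm_command(targets="0 0 3 0 0 0 0;0 -1 6 0 0 0 0;0 -1 8 0 0 0 0;0 -1 10 0 0 0 0;0 -1 10 0 0 0 0")

```text
time: 3.65
tool_pos: [0.4796, 0.118, 0.0507]
tcp_rot: [2.42, 1.999, 0.003]
wrist_force: [-1.4, 0.6, 5.2]
width: 0.001
```

```bash
python3 s.py
```

```text
t 3.65 pos [479.6 118.   50.7] Fw [-1.45  0.56  5.18] Ftool [ 0.28 -1.51 -5.19]
```

>>> arm_command(targets="0 0 1.5 0 0 0 0;0 0 3 0 0 0 0;0 0 4 0 0 0 0;0 0 4 0 0 0 0")

```text
time: 3.98
tool_pos: [0.4793, 0.118, 0.0465]
tcp_rot: [2.421, 1.999, 0.003]
wrist_force: [-0.8, 1.1, 3.6]
width: -0.001
```

>>> arm_command(targets="0 0 1.5 0 0 0 0;0 0 3 0 0 0 0;0 0 3 0 0 0 0")

```text
time: 4.23
tool_pos: [0.4792, 0.1179, 0.0432]
tcp_rot: [2.421, 1.999, 0.003]
wrist_force: [0.3, 1.8, 4.1]
width: -0.004
```

```bash
python3 s.py
```

```text
t 4.23 pos [479.2 117.9  43.2] Fw [0.25 1.8  4.15] Ftool [ 1.82 -0.08 -4.15]
```

>>> arm_command(targets="0 0 1 0 0 0 0;0 0 2 0 0 0 0;0 0 2 0 0 0 0")

```text
time: 4.48
tool_pos: [0.4791, 0.1179, 0.0411]
tcp_rot: [2.421, 1.999, 0.002]
wrist_force: [0.0, 2.1, 3.4]
width: -0.001
```

>>> arm_command(targets="0 0 1 0 0 0 0;0 0 2 0 0 0 0;0 0 2 0 0 0 0")

```text
time: 4.73
tool_pos: [0.479, 0.1179, 0.0389]
tcp_rot: [2.421, 1.999, 0.002]
wrist_force: [-0.1, 2.7, 4.7]
width: -0.001
```

```bash
python3 s.py
```

```text
t 4.73 pos [479.  117.9  38.9] Fw [-0.1   2.73  4.75] Ftool [ 2.66 -0.6  -4.75]
```

>>> arm_command(targets="0 0 1 0 0 0 0;0 0 2 0 0 0 0;0 0 2 0 0 0 0")

```text
time: 4.98
tool_pos: [0.4791, 0.1179, 0.0373]
tcp_rot: [2.421, 1.999, 0.002]
wrist_force: [-1.9, 1.7, 8.7]
width: 0.001
```

>>> arm_command(targets="0 0 1 0 0 0 0;0 0 2 0 0 0 0;0 0 2 0 0 0 0")

```text
time: 5.23
tool_pos: [0.4792, 0.1179, 0.0361]
tcp_rot: [2.421, 1.999, 0.002]
wrist_force: [-3.9, 1.7, 15.5]
width: 0.001
```

```bash
python3 s.py
```

```text
t 5.23 pos [479.2 117.9  36.1] Fw [-3.87  1.67 15.51] Ftool [  0.91  -4.08 -15.52]
```

>>> arm_command(targets="1 0.5 -0.5 0 0 0 0;4 0.5 -0.5 0 0 0 0;7 0.5 -0.5 0 0 0 0;10 0.5 -0.5 0 0 0 0")

```text
time: 5.57
tool_pos: [0.4808, 0.1266, 0.0363]
tcp_rot: [2.42, 1.999, -0.002]
wrist_force: [-3.5, -2.2, 15.3]
width: 0.001
```

```bash
python3 s.py
```

```text
t 5.57 pos [480.8 126.6  36.3] Fw [-3.53 -2.18 15.26] Ftool [ -2.84  -3.04 -15.26]
```

>>> arm_command(targets="3 0 -0.3 0 0 0 0;6 0 -0.3 0 0 0 0;9 0 -0.3 0 0 0 0;11 0 -0.3 0 0 0 0;11 0 -0.3 0 0 0 0")

```text
time: 5.98
tool_pos: [0.483, 0.1379, 0.0365]
tcp_rot: [2.42, 2.0, -0.001]
wrist_force: [-3.2, -0.2, 13.1]
width: -0.002
```

```bash
python3 - <<'E'
import s
from h import *
p,d,W,st=snap('wrist','w2'); cv2.imwrite('pics/w2b.png',cv2.resize(p,(800,600)))
E
```

```text
t 5.98 pos [483.  137.9  36.5] Fw [-3.22 -0.23 13.12] Ftool [ -0.86  -3.1  -13.13]
```

View pics/w2b.png

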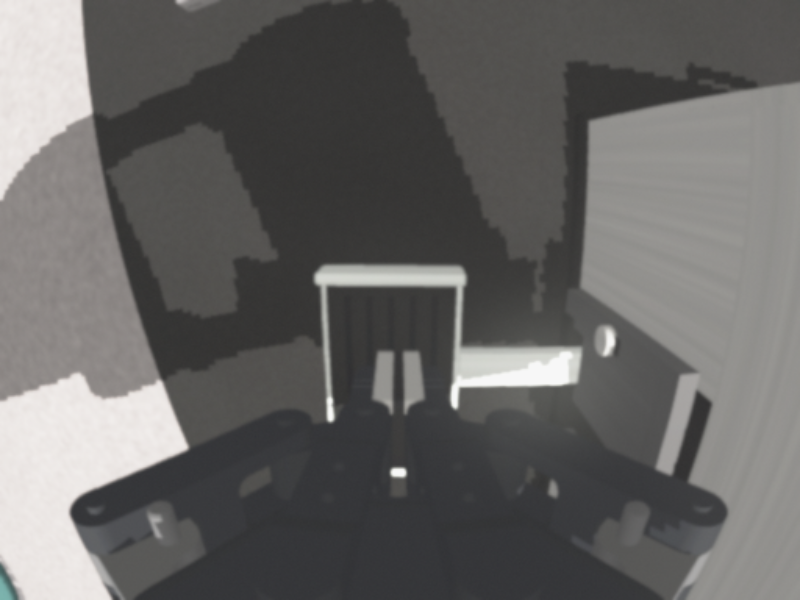

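```bash
python3 - <<'E'
from h import *
st=bot.read_state(); d=np.load('pics/w2.npy'); W=cloud('wrist',d,st); e=np.array([.189,.982,0])
for n,(u,v) in dict(barT=(500,350),barM=(500,367),barB=(500,384),rimo=(390,267),rimi=(390,285),padc=(350,340)).items():
    w=W[int(v*.64),int(u*.64)]; print(n,w.round(4),round(w@e,4))
print(st['tool_pos']@e)
d=np.load('pics/w1.npy')
from workcell import bot
E
```

```text
barT [0.5194 0.1358 0.0272] 0.2315
barM [0.518  0.1317 0.0313] 0.2273
barB [0.5172 0.1254 0.0321] 0.2209
rimo [0.4868 0.1738 0.0311] 0.2627
rimi [0.4863 0.1704 0.0424] 0.2592
padc [0.4696 0.1529 0.0351] 0.2389
0.22664069704648132
```

>>> arm_command(targets="2 0 -0.1 0 0 0 0;4 0 -0.1 0 0 0 0;5 0 -0.1 0 0 0 0;5 0 -0.1 0 0 0 0")

```text
time: 6.37
tool_pos: [0.4838, 0.1419, 0.0365]
tcp_rot: [2.419, 2.0, -0.003]
wrist_force: [-3.5, -2.6, 13.2]
width: -0.004
```

```bash
python3 s.py
```

```text
t 6.37 pos [483.8 141.9  36.5] Fw [-3.51 -2.62 13.22] Ftool [ -3.27  -2.94 -13.21]
```

>>> arm_command(targets="2 0 0 0 0 0 0;4 0 0 0 0 0 0;4 0 0 0 0 0 0")

```text
time: 6.62
tool_pos: [0.4845, 0.1448, 0.0364]
tcp_rot: [2.418, 2.0, -0.005]
wrist_force: [-3.1, -7.7, 13.7]
width: 0.002
```

```bash
python3 s.py; python3 - <<'E'
from h import *
p,d,W,st=snap('wrist','w3'); cv2.imwrite('pics/w3b.png',cv2.resize(p,(800,600))); e=np.array([.189,.982,0])
for n,(u,v) in dict(barT=(500,350),barM=(500,367),barB=(500,384),rimo=(390,267),rimi=(390,285)).items():
    w=W[int(v*.64),int(u*.64)]; print(n,w.round(4),round(w@e,4))
E
```

```text
t 6.62 pos [484.5 144.8  36.4] Fw [-3.09 -7.7  13.7 ] Ftool [ -8.21  -1.57 -13.66]
barT [0.5253 0.1307 0.    ] 0.2276
barM [0.5197 0.1384 0.0306] 0.2342
barB [0.5191 0.1313 0.0299] 0.227
rimo [ 0.4865  0.1745 -0.0007] 0.2633
rimi [0.4878 0.1775 0.0425] 0.2665
```

View pics/w3b.png

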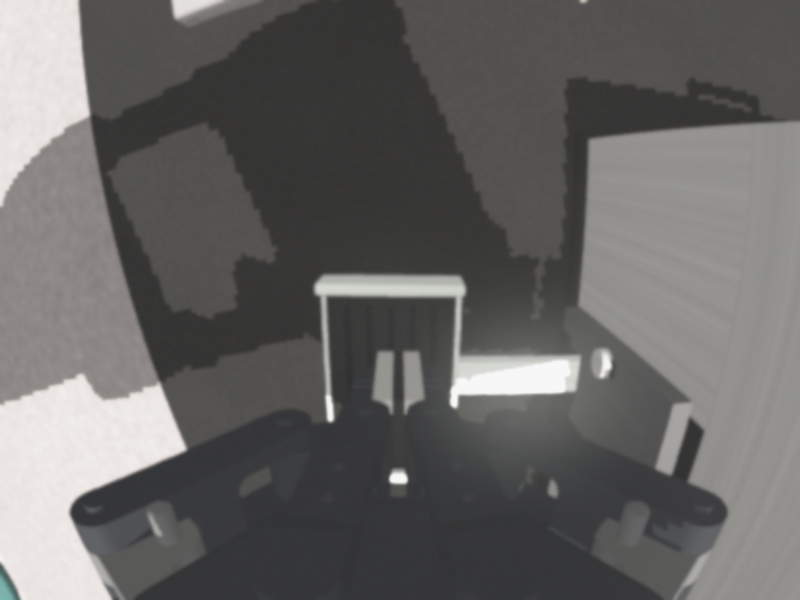

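>>> arm_command(targets="-0.5 0 -1 0 0 0 0;-0.5 0 -2 0 0 0 0;-0.5 0 -3 0 0 0 0;-0.5 0 -4 0 0 0 0;-0.5 0 -5 0 0 0 0;-0.5 0 -5 0 0 0 0")

```text
time: 7.17
tool_pos: [0.4845, 0.1459, 0.0407]
tcp_rot: [2.421, 1.999, -0.001]
wrist_force: [-0.4, -3.6, 5.4]
width: -0.002
```

```bash
python3 s.py
```

```text
t 7.17 pos [484.5 145.9  40.7] Fw [-0.43 -3.56  5.4 ] Ftool [-3.58  0.26 -5.4 ]
```

>>> arm_command(targets="-0.5 0 -0.5 0 0 0 0;-1 0 -1 0 0 0 0;-1 0 -1.5 0 0 0 0;-1 0 -2 0 0 0 0")

```text
time: 7.5
tool_pos: [0.4846, 0.1458, 0.0427]
tcp_rot: [2.421, 1.999, 0.001]
wrist_force: [0.3, 0.1, 0.8]
width: 0.001
```

```bash
python3 s.py
```

```text
t 7.5 pos [484.6 145.8  42.7] Fw [0.35 0.05 0.84] Ftool [ 0.12  0.33 -0.84]
```

>>> arm_command(targets="0 0 -1 0 0 0 0;0 0 -2 0 0 0 0;0 0 -4 0 0 0 0;0 0 -8 0 0 0 0;0 0 -12 0 0 0 0")

```text
time: 7.92
tool_pos: [0.4841, 0.1455, 0.0546]
tcp_rot: [2.421, 2.0, -0.001]
wrist_force: [0.0, 0.6, -0.1]
width: 0.003
```

```bash
python3 s.py; python3 - <<'E'
from h import *
p,d,W,st=snap('wrist','w4'); cv2.imwrite('pics/w4b.png',cv2.resize(p,(800,600)))
p,d,W,st=snap('side','s4')
e=np.array([.189,.982,0])
E
```

```text
t 7.92 pos [484.1 145.5  54.6] Fw [ 0.01  0.55 -0.13] Ftool [ 0.54 -0.09  0.13]
```

View pics/w4b.png

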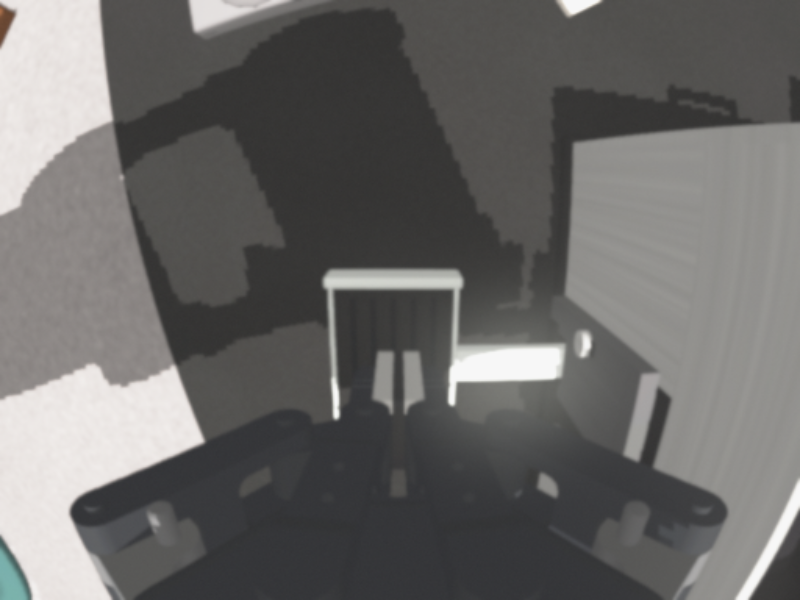

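View pics/s4.png

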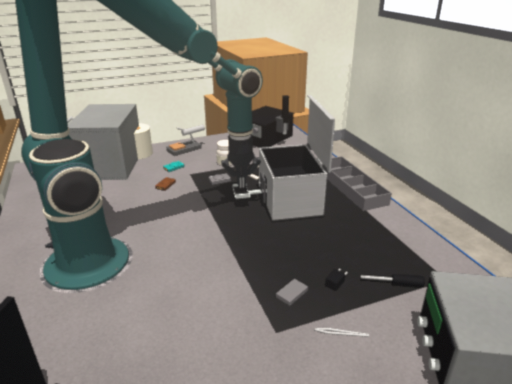

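```bash
python3 - <<'E'
from h import *
go([.456,.312,.13],179.1)
E
```

```text
t 8.02 shift [157.7 -59.9 -74.6] turn [   0.12    0.15 -100.  ] F [ 0.92 -0.37  0.19]
```

>>> arm_command(targets="0 -5 -35 0 0 0 0;0 -10 -75 0 0 0 0;40 -20 -75 0 0 -7 0.3;80 -30 -75 0 0 -14 0.6;120 -45 -75 0 0 -21 1;158 -60 -75 0 0 -28 1;158 -60 -75 0 0 -35 1;158 -60 -75 0 0 -42 1;158 -60 -75 0 0 -49 1;158 -60 -75 0 0 -56 1", newtons=22)

```text
time: 8.85
tool_pos: [0.455, 0.3126, 0.1293]
tcp_rot: [1.189, 2.906, -0.001]
wrist_force: [-0.6, -0.1, -0.3]
width: 0.999
```

>>> arm_command(targets="0 0 0 0 0 -7 1;0 0 0 0 0 -14 1;0 0 0 0 0 -21 1;0 0 0 0 0 -28 1;0 0 0 0 0 -35 1;0 0 0 0 0 -42 1;0 0 0 0 0 -44 1;0 0 0 0 0 -44 1")

```text
time: 9.52
tool_pos: [0.4553, 0.3121, 0.1294]
tcp_rot: [0.023, 3.14, -0.002]
wrist_force: [-0.3, 0.2, 0.7]
width: 1.002
```

```bash
python3 s.py; python3 - <<'E'
from h import *
p,d,W,st=snap('wrist','w5'); cv2.imwrite('pics/w5b.png',cv2.resize(p,(800,600)))
k=((W[...,2]>.008)&(W[...,2]<.03)&(np.hypot(W[...,0]-.456,W[...,1]-.312)<.06)).astype(np.uint8)
n,l,s,c=cv2.connectedComponentsWithStats(k); i=1+np.argmax(s[1:,4]); q=W[l==i]; r=cv2.minAreaRect(q[:,:2].astype(np.float32)); print(s[i],r,np.percentile(q[:,2],[10,50,99]))
go([r[0][0],r[0][1],.003],179)
E
```

```text
t 9.52 pos [455.3 312.1 129.4] Fw [-0.3   0.22  0.67] Ftool [ 0.3   0.21 -0.67]
[ 230  150   49   77 3450] ((0.4590228796005249, 0.3113361597061157), (0.0715094655752182, 0.04213836416602135), 1.4566001892089844) [0.0123442  0.0137081  0.02076191]
t 9.57 shift [ -3.6  -0.5 126.5] turn [-0.05  0.08  0.03] F [ 0.24  0.14 -0.16]
```

View pics/w5b.png

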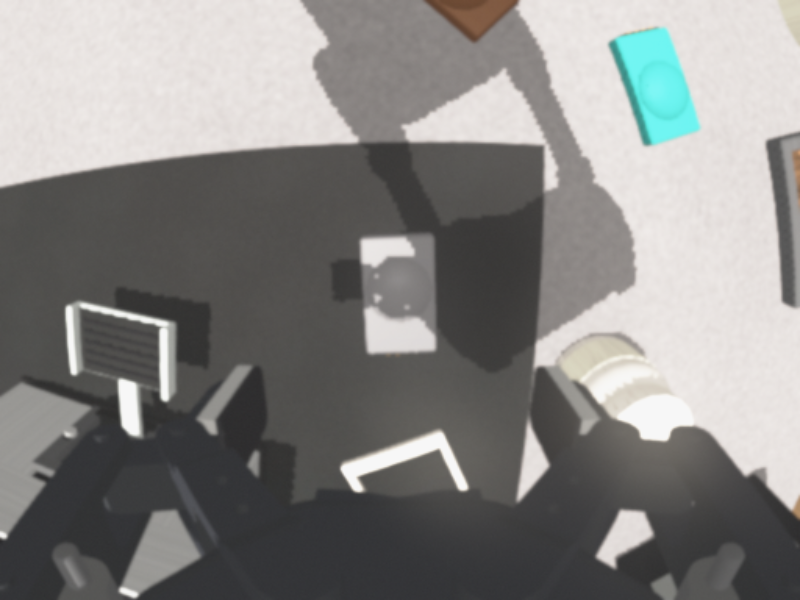

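>>> arm_command(targets="-4 -0.5 30 0 0 -1.5 1;-4 -0.5 65 0 0 -1.5 1;-4 -0.5 95 0 0 -1.5 1;-4 -0.5 110 0 0 -1.5 1;-4 -0.5 120 0 0 -1.5 1;-4 -0.5 126 0 0 -1.5 1;-4 -0.5 127 0 0 -1.5 1;-4 -0.5 127 0 0 -1.5 1")

```text
time: 10.23
tool_pos: [0.4602, 0.3118, 0.0031]
tcp_rot: [-0.016, 3.139, -0.001]
wrist_force: [0.1, 0.9, 0.7]
width: 1.003
```

```bash
python3 s.py
```

```text
t 10.23 pos [460.2 311.8   3.1] Fw [0.1  0.94 0.69] Ftool [-0.11  0.93 -0.69]
```

>>> arm_command(targets="0 0 0.5 0 0 0 0.6;0 0 1 0 0 0 0.5;0 0 1 0 0 0 0.4;0 0 1 0 0 0 0.35;0 0 1 0 0 0 0.35;0 0 1 0 0 0 0.35", newtons=22)

```text
time: 10.73
tool_pos: [0.4602, 0.3118, 0.0024]
tcp_rot: [-0.016, 3.139, -0.0]
wrist_force: [-0.5, -0.8, 5.7]
width: 0.488
```

```bash
python3 s.py
```

```text
t 10.73 pos [460.2 311.8   2.4] Fw [-0.52 -0.75  5.71] Ftool [ 0.51 -0.75 -5.71]
```

>>> arm_command(targets="0 0 -1 0 0 0 0.2;0 0 -5 0 0 0 0.2;0 0 -15 0 0 0 0.2;0 0 -40 0 0 0 0.2;0 0 -80 0 0 0 0.2;0 0 -115 0 0 0 0.2", newtons=25)

```text
time: 11.23
tool_pos: [0.4583, 0.3109, 0.1174]
tcp_rot: [0.016, -3.141, 0.004]
wrist_force: [0.4, 0.1, 0.2]
width: 0.481
```

```bash
python3 s.py; python3 - <<'E'
from h import *
print(bot.read_state()['width'])
p,d,W,st=snap('wrist','w6'); cv2.imwrite('pics/w6b.png',cv2.resize(p,(800,600)))
p,d,W,st=snap('top','t6')
cv2.imwrite('pics/t6z.png',cv2.resize(p[40:240,120:320],None,fx=3,fy=3,interpolation=cv2.INTER_CUBIC))
w=W[90:200,180:300]; k=w[...,2]>.17
q=w[k]; print(k.sum(), q.min(0) if k.sum() else '',q.max(0) if k.sum() else '')
E
```

```text
t 11.23 pos [458.3 310.9 117.4] Fw [0.36 0.08 0.21] Ftool [-0.36  0.08 -0.21]
0.48103810322467006
1702 [ 0.39736162 -0.03554645  0.17007726] [0.73018419 0.18575875 1.24094603]
```

View pics/w6b.png

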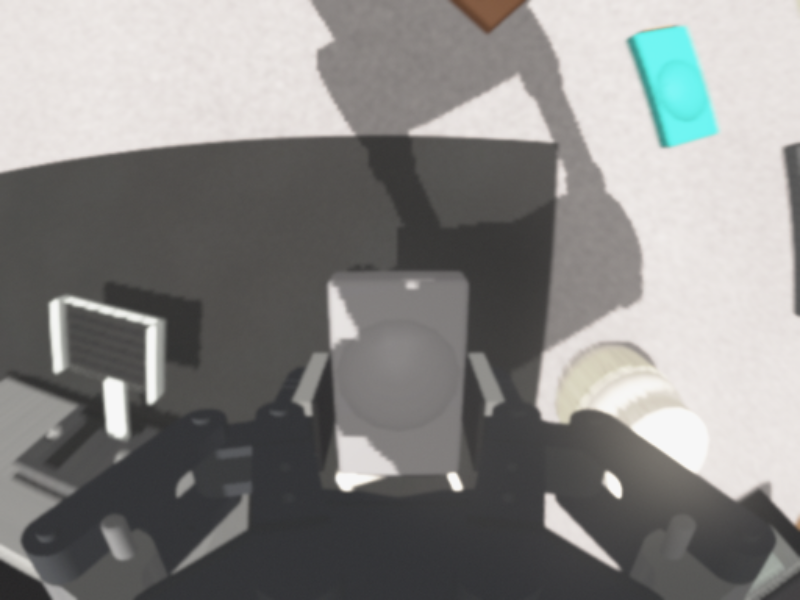

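View pics/t6z.png

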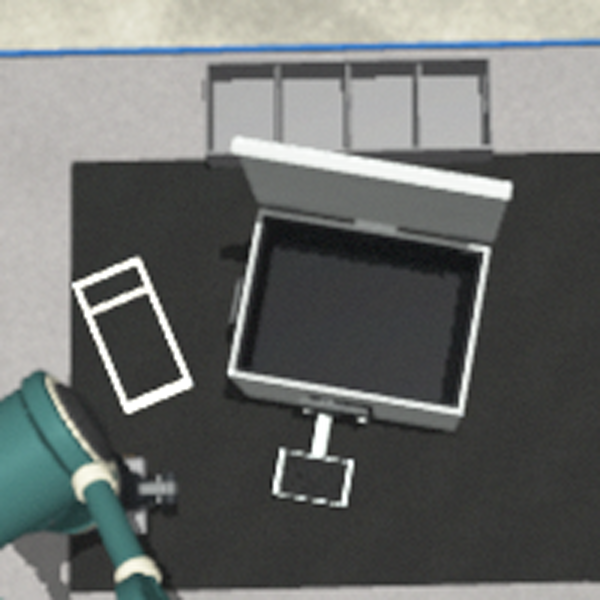

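```bash
python3 - <<'E'
from h import *
d=np.load('pics/t6.npy'); W=cloud('top',d)
xb=np.array([.982,-.189]); yb=np.array([.189,.982]); C=np.array([.635,.0855])
w=W[85:190,185:300].reshape(-1,3); 
b=np.c_[(w[:,:2]-C)@xb,(w[:,:2]-C)@yb,w[:,2]]
k=abs(b[:,2]-.15)<.004; k&=(abs(b[:,0])<.1)&(abs(b[:,1])<.13)
r=cv2.minAreaRect(w[k][:,:2].astype(np.float32)); print('rim',k.sum(),r)
k=(b[:,2]>.17)&(b[:,2]<.4); q=b[k]
for z in(.2,.25,.3,.315):
    m=abs(q[:,2]-z)<.01; print(z,m.sum(),np.percentile(q[m,0],[2,50,98]) if m.sum() else '')
k=(abs(b[:,0])<.05)&(abs(b[:,1])<.08); print('floor',np.median(b[k,2]))
E
```

```text
rim 736 ((0.628577709197998, 0.09099383652210236), (0.22016295790672302, 0.16570544242858887), 78.99624633789062)
0.2 173 [0.0729697  0.07413997 0.07524836]
0.25 201 [0.07287012 0.07399305 0.07511497]
0.3 3 [0.07283374 0.0732853  0.08200207]
0.315 570 [0.06544737 0.07239686 0.0799734 ]
floor 0.07431844541719157
```

```bash
python3 - <<'E'
from h import *
go([.617,.091,.205],169.1)
E
```

```text
t 11.33 shift [-151.7 -224.5  -80.1] turn [ 0.41  0.7  11.5 ] F [ 0.91  0.56 -0.35]
```

>>> arm_command(targets="0 0 -30 0 0 0 0.2;-5 -7 -65 0 0 2 0.2;-20 -30 -82 0 0 5 0.2;-40 -60 -82 0.4 0.7 8 0.2;-62 -92 -82 0.4 0.7 11.5 0.2;-85 -125 -82 0.4 0.7 11.5 0.2;-108 -158 -82 0.4 0.7 11.5 0.2;-130 -190 -82 0.4 0.7 11.5 0.2;-145 -213 -81 0.4 0.7 11.5 0.2;-152 -224 -80 0.4 0.7 11.5 0.2")

```text
time: 12.17
tool_pos: [0.6151, 0.0858, 0.1966]
tcp_rot: [-0.302, -3.117, 0.014]
wrist_force: [0.6, 0.4, -0.5]
width: 0.482
```

```bash
python3 - <<'E'
from h import *
go([.617,.091,.205],169.1)
p,d,W,st=snap('wrist','w7'); cv2.imwrite('pics/w7b.png',cv2.resize(p,(800,600))); print(st['width'])
go([.617,.091,.079],169.1)
E
```

```text
t 12.17 shift [-0.8  5.4 -8.4] turn [-0.57 -0.54 -0.17] F [ 0.56  0.44 -0.51]
0.4823804761641387
t 12.22 shift [ -1.6   7.3 117.2] turn [-0.6  -0.53 -0.2 ] F [ 2.3  -0.67 -0.89]
```

View pics/w7b.png

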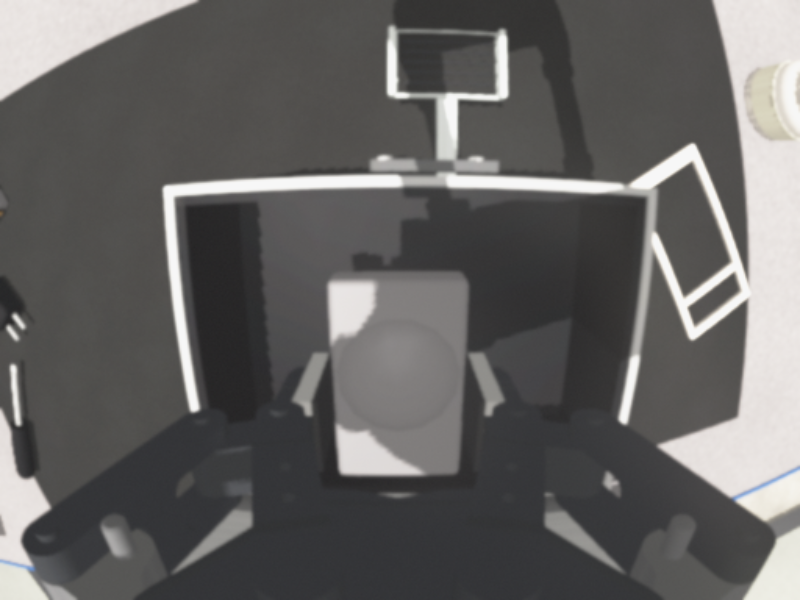

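>>> arm_command(targets="0 1 10 -0.6 -0.5 0 0.2;0 2 20 -0.6 -0.5 0 0.2;0 2 25 -0.6 -0.5 0 0.2;0 2 25 -0.6 -0.5 0 0.2")

```text
time: 12.55
tool_pos: [0.6114, 0.0918, 0.1694]
tcp_rot: [-0.296, -3.122, -0.001]
wrist_force: [-0.3, 0.4, -1.2]
width: 0.483
```

```bash
python3 - <<'E'
from h import *
go([.617,.091,.079],169.1)
E
```

```text
t 12.55 shift [-6.2  0.3 90.3] turn [ 0.02 -0.33  0.06] F [-0.25  0.44 -1.2 ]
```

>>> arm_command(targets="-4 0 15 0 0 0 0.2;-4 0 30 0 0 0 0.2;-4 0 45 0 0 0 0.2;-4 0 60 0 0 0 0.2;-4 0 70 0 0 0 0.2;-4 0 78 0 0 0 0.2;-4 0 82 0 0 0 0.2;-4 0 84 0 0 0 0.2;-4 0 84 0 0 0 0.2")

```text
time: 13.3
tool_pos: [0.6176, 0.0905, 0.0879]
tcp_rot: [-0.298, -3.126, -0.003]
wrist_force: [0.5, -0.5, -0.2]
width: 0.489
```

```bash
python3 - <<'E'
from h import *
go([.617,.091,.079],169.1)
E
```

```text
t 13.3 shift [0.6 0.3 8.9] turn [ 0.09 -0.07  0.01] F [ 0.51 -0.53 -0.2 ]
```

>>> arm_command(targets="0 0 3 0 0 0 0.2;0 0 6 0 0 0 0.2;0 0 7.5 0 0 0 0.2;0 0 8.5 0 0 0 0.2;0 0 8.5 0 0 0 0.2")

```text
time: 13.72
tool_pos: [0.6174, 0.0903, 0.0792]
tcp_rot: [-0.299, -3.126, -0.003]
wrist_force: [0.6, -0.3, -0.4]
width: 0.482
```

```bash
python3 s.py
```

```text
t 13.72 pos [617.4  90.3  79.2] Fw [ 0.56 -0.33 -0.39] Ftool [-0.61 -0.22  0.39]
```

>>> arm_command(targets="0 0 1 0 0 0 0.2;0 0 2 0 0 0 0.2;0 0 2 0 0 0 0.2")

```text
time: 13.97
tool_pos: [0.6177, 0.0904, 0.0776]
tcp_rot: [-0.298, -3.127, -0.003]
wrist_force: [-0.2, 0.6, 0.1]
width: 0.481
```

```bash
python3 s.py
```

```text
t 13.97 pos [617.7  90.4  77.6] Fw [-0.23  0.57  0.09] Ftool [ 0.33  0.51 -0.09]
```

>>> arm_command(targets="0 0 1 0 0 0 0.2;0 0 2 0 0 0 0.2;0 0 2 0 0 0 0.2")

```text
time: 14.22
tool_pos: [0.6177, 0.0904, 0.0775]
tcp_rot: [-0.298, -3.127, -0.002]
wrist_force: [-4.9, -0.7, 10.1]
width: 0.482
```

```bash
python3 s.py
```

```text
t 14.22 pos [617.7  90.4  77.5] Fw [-4.88 -0.67 10.09] Ftool [  4.68  -1.57 -10.09]
```

>>> arm_command(targets="0 0 -1.5 0 0 0 0.48;0 0 -1.5 0 0 0 0.5;0 0 -1.5 0 0 0 0.6;0 0 -1.5 0 0 0 0.7;0 0 -1.5 0 0 0 0.75;0 0 -1.5 0 0 0 0.75")

```text
time: 14.72
tool_pos: [0.6173, 0.0904, 0.0765]
tcp_rot: [-0.298, -3.126, -0.002]
wrist_force: [0.5, -0.3, 0.1]
width: 0.75
```

```bash
python3 s.py
```

```text
t 14.72 pos [617.3  90.4  76.5] Fw [ 0.48 -0.29  0.09] Ftool [-0.53 -0.2  -0.09]
```

>>> arm_command(targets="0 0 -4 0 0 0 0.75;0 0 -15 0 0 0 0.75;0 0 -35 0 0 0 0.75;0 0 -60 0 0 0 0.75;0 0 -90 0 0 0 0.75;0 0 -125 0 0 0 0.75;0 0 -140 0 0 0 0.75;0 0 -140 0 0 0 0.75")

```text
time: 15.38
tool_pos: [0.6213, 0.0905, 0.2244]
tcp_rot: [0.297, 3.117, 0.006]
wrist_force: [0.6, -0.1, 0.6]
width: 0.748
```

```bash
python3 s.py; python3 - <<'E'
from h import *
p,d,W,st=snap('wrist','w8'); cv2.imwrite('pics/w8b.png',cv2.resize(p,(800,600)))
for n,(u,v) in dict(pk=(400,330),trl=(392,60),trr=(505,60),bar=(447,120)).items():
    print(n,W[int(v*.64),int(u*.64)].round(4))
np.save('pics/w8W.npy',W)
E
```

```text
t 15.38 pos [621.3  90.5 224.4] Fw [ 0.63 -0.1   0.64] Ftool [-0.64  0.02 -0.63]
pk [0.6578 0.0846 0.0741]
trl [0.4773 0.113  0.0423]
trr [0.481  0.2031 0.0006]
bar [0.5224 0.1481 0.0007]
```

View pics/w8b.png

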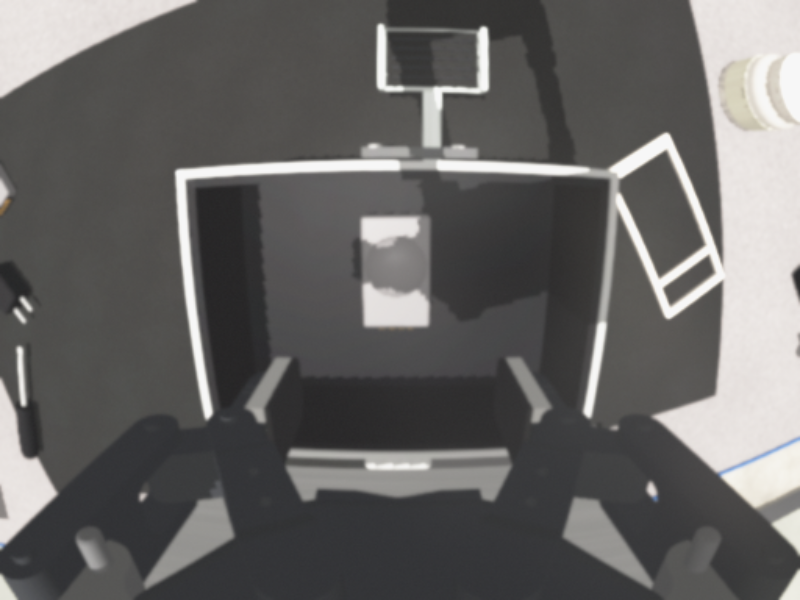

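```bash
python3 - <<'E'
from h import *
W=np.load('pics/w8W.npy'); e=np.array([.189,.982,0]); f=np.array([.982,-.189,0])
m=(W[...,2]>.03)&(W[...,2]<.06)&(W[...,0]<.52)&(W[...,0]>.43)&(abs(W[...,1]-.14)<.07)
n,l,s,c=cv2.connectedComponentsWithStats(m.astype(np.uint8)); i=1+np.argmax(s[1:,4]); q=W[l==i]
print(s[i],np.percentile(q@e,[1,50,99]),np.percentile(q@f,[1,50,99]),np.median(q[:,2]), cv2.minAreaRect(q[:,:2].astype(np.float32)))
go([.484,.144,.2],79.1)
E
```

```text
[ 242   16   70   58 2907] [0.19359355 0.22949182 0.26574477] [0.42416793 0.44860351 0.48239313] 0.041791337334237094 ((0.48973116278648376, 0.13964369893074036), (0.07375873625278473, 0.06268513947725296), 79.11288452148438)
t 15.43 shift [143.6  26.9  20.5] turn [ 0.42  0.09 90.  ] F [-0.49 -0.56 -0.6 ]
```

>>> arm_command(targets="35 5 0 0 0 0 0.4;75 10 0 0 0 7 0;115 20 0 0 0 14 0;146 22 10 0 0 21 0;146 22 20 0 0 28 0;146 22 20 0 0 35 0;146 22 20 0 0 42 0;146 22 20 0 0 49 0;146 22 20 0 0 56 0;146 22 20 0 0 63 0")

```text
time: 16.27
tool_pos: [0.477, 0.1391, 0.1952]
tcp_rot: [-1.894, -2.502, 0.003]
wrist_force: [-0.0, 0.7, -0.4]
width: -0.001
```

>>> arm_command(targets="0 0 0 0 0 7 0;0 0 0 0 0 14 0;0 0 0 0 0 21 0;0 0 0 0 0 27 0;0 0 0 0 0 27 0")

```text
time: 16.68
tool_pos: [0.4771, 0.1391, 0.1953]
tcp_rot: [-2.422, -1.995, 0.004]
wrist_force: [0.4, -0.1, -0.5]
width: -0.004
```

```bash
python3 - <<'E'
from h import *
go([.482,.1384,.055],79.1)
E
```

```text
t 16.68 shift [  0.2   5.5 140.3] turn [-0.24 -0.01 -0.15] F [ 0.36 -0.07 -0.53]
```

>>> arm_command(targets="0 5 40 -0.2 0 0 0;0 5 80 -0.2 0 0 0;0 5 115 -0.2 0 0 0;0 5 132 -0.2 0 0 0;0 5 140 -0.2 0 0 0;0 5 140 -0.2 0 0 0")

```text
time: 17.18
tool_pos: [0.4804, 0.138, 0.0541]
tcp_rot: [-2.419, -2.001, 0.005]
wrist_force: [0.7, 0.4, 0.2]
width: -0.005
```

```bash
python3 - <<'E'
from h import *
go([.482,.1384,.04],79.1)
E
```

```text
t 17.18 shift [ 0.7  1.5 14.1] turn [-0.2   0.06  0.11] F [0.73 0.42 0.21]
```

>>> arm_command(targets="0 1 5 0 0 0 0;0 1 9 0 0 0 0;0 1 11 0 0 0 0;0 1 13 0 0 0 0;0 1 14.5 0 0 0 0;0 1 14.5 0 0 0 0")

```text
time: 17.68
tool_pos: [0.4845, 0.1386, 0.0429]
tcp_rot: [2.421, 2.0, 0.005]
wrist_force: [0.3, -0.1, -0.1]
width: 0.0
```

```bash
python3 s.py
```

```text
t 17.68 pos [484.5 138.6  42.9] Fw [ 0.28 -0.08 -0.1 ] Ftool [-0.02  0.29  0.1 ]
```

>>> arm_command(targets="0 0 1 0 0 0 0;0 0 2 0 0 0 0;0 0 3 0 0 0 0;0 0 3 0 0 0 0")

```text
time: 18.02
tool_pos: [0.4845, 0.1386, 0.0399]
tcp_rot: [2.422, 2.0, 0.005]
wrist_force: [-1.9, -0.6, 4.0]
width: 0.002
```

>>> arm_command(targets="0 0 1 0 0 0 0;0 0 2 0 0 0 0;0 0 2 0 0 0 0")

```text
time: 18.27
tool_pos: [0.4844, 0.1386, 0.0378]
tcp_rot: [2.422, 2.0, 0.005]
wrist_force: [-1.6, -0.5, 6.2]
width: 0.004
```

```bash
python3 s.py
```

```text
t 18.27 pos [484.4 138.6  37.8] Fw [-1.65 -0.47  6.21] Ftool [-0.76 -1.51 -6.22]
```

>>> arm_command(targets="0 0 1 0 0 0 0;0 0 2 0 0 0 0;0 0 2 0 0 0 0")

```text
time: 18.52
tool_pos: [0.4845, 0.1387, 0.0365]
tcp_rot: [2.422, 2.0, 0.004]
wrist_force: [-3.6, -0.1, 12.4]
width: 0.002
```

```bash
python3 s.py
```

```text
t 18.52 pos [484.5 138.7  36.5] Fw [-3.57 -0.11 12.35] Ftool [ -0.77  -3.45 -12.36]
```

On the buffer at 12.4 N. Next is the shift to the right.

>>> arm_command(targets="-2 0 0 0 0 0 0;-5 0 0.2 0 0 0 0;-8 0 0.2 0 0 0 0;-11 0 0.2 0 0 0 0;-13 0 0.2 0 0 0 0")

```text
time: 18.93
tool_pos: [0.4823, 0.1269, 0.0367]
tcp_rot: [-2.423, -1.999, -0.007]
wrist_force: [-4.4, 4.3, 11.5]
width: 0.002
```

```bash
python3 s.py
```

```text
t 18.93 pos [482.3 126.9  36.7] Fw [-4.39  4.34 11.49] Ftool [  3.47  -5.1  -11.49]
```

>>> arm_command(targets="-3 0 0.2 0 0 0 0;-6 0 0.2 0 0 0 0;-9 0 0.2 0 0 0 0;-11 0 0.2 0 0 0 0;-11 0 0.2 0 0 0 0")

```text
time: 19.35
tool_pos: [0.4802, 0.1157, 0.0365]
tcp_rot: [2.423, 2.0, 0.007]
wrist_force: [-4.9, 2.9, 13.0]
width: -0.001
```

```bash
python3 s.py;  python3 - <<'E'
from h import *
p,d,W,st=snap('wrist','w9'); cv2.imwrite('pics/w9b.png',cv2.resize(p,(800,600))); e=np.array([.189,.982,0])
for u in (370,390,420): 
  for v in range(240,310,6):
    w=W[int(v*.64),int(u*.64)]
    if .02<w[2]<.06: print(u,v,w.round(4),round(w@e,4)); break
E
```

```text
t 19.35 pos [480.2 115.7  36.5] Fw [-4.86  2.89 12.99] Ftool [  1.96  -5.28 -13.  ]
370 258 [0.4782 0.1557 0.0327] 0.2433
390 258 [0.4847 0.1548 0.0349] 0.2437
420 258 [0.4938 0.1527 0.0329] 0.2433
```

View pics/w9b.png

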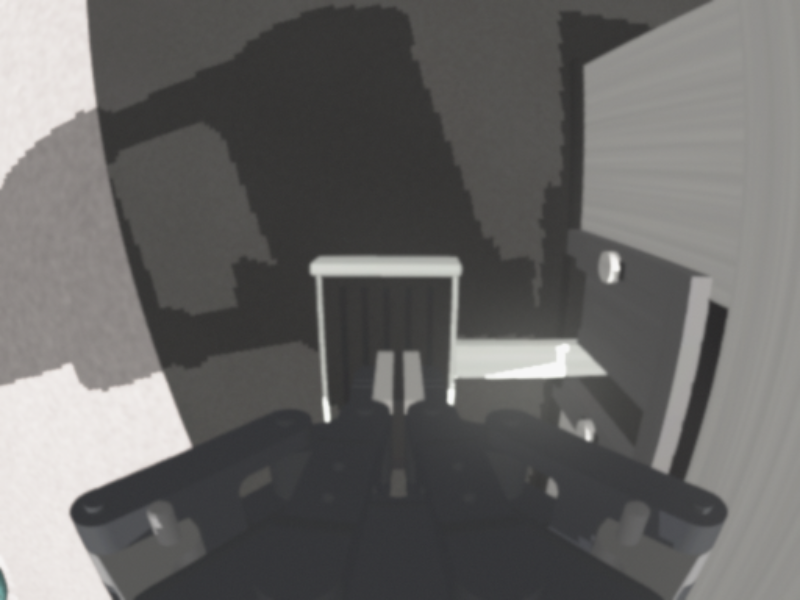

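>>> arm_command(targets="-2 0 0 0 0 0 0;-4 0 0 0 0 0 0;-4 0 0 0 0 0 0")

```text
time: 19.65
tool_pos: [0.4803, 0.1129, 0.0368]
tcp_rot: [-2.424, -1.998, -0.011]
wrist_force: [-3.0, 6.3, 11.8]
width: 0.004
```

```bash
python3 s.py
```

```text
t 19.65 pos [480.3 112.9  36.8] Fw [-2.96  6.32 11.76] Ftool [  5.71  -4.06 -11.75]
```

>>> arm_command(targets="-2 0 0 0 0 0 0;-3 0 0 0 0 0 0;-3 0 0 0 0 0 0")

```text
time: 19.9
tool_pos: [0.4806, 0.1102, 0.0371]
tcp_rot: [2.423, 1.998, 0.014]
wrist_force: [-2.2, 7.3, 11.9]
width: -0.0
```

```bash
python3 s.py;  python3 - <<'E'
from h import *
p,d,W,st=snap('wrist','w10'); e=np.array([.189,.982,0])
for u in (370,390,420): 
  for v in range(230,310,2):
    w=W[int(v*.64),int(u*.64)]
    if .02<w[2]<.06: print(u,v,w.round(4),round(w@e,4)); break
E
```

```text
t 19.9 pos [480.6 110.2  37.1] Fw [-2.22  7.33 11.91] Ftool [  6.85  -3.51 -11.89]
370 244 [0.4797 0.1548 0.0341] 0.2426
390 244 [0.486  0.1536 0.0346] 0.2427
420 244 [0.4951 0.1519 0.0355] 0.2428
```

>>> arm_command(targets="1 0 -1 0 0 0 0;2 0 -2 0 0 0 0;2 0 -3.5 0 0 0 0;2 0 -5 0 0 0 0;2 0 -6.5 0 0 0 0;2 0 -8 0 0 0 0;2 0 -9 0 0 0 0;2 0 -9 0 0 0 0")

```text
time: 20.62
tool_pos: [0.4798, 0.1102, 0.0448]
tcp_rot: [2.421, 1.999, 0.007]
wrist_force: [3.5, 0.9, 5.9]
width: -0.002
```

```bash
python3 s.py
```

```text
t 20.62 pos [479.8 110.2  44.8] Fw [3.48 0.92 5.93] Ftool [ 1.58  3.27 -5.91]
```

Past the tooth height with the 6 N load still on the finger, so it's free. I'll keep easing it up.

>>> arm_command(targets="0 0.2 -1.5 0 0 0 0;0 0.4 -3 0 0 0 0;0 0.6 -4.5 0 0 0 0;0 0.8 -6 0 0 0 0;0 1 -7.5 0 0 0 0;0 1.2 -9 0 0 0 0;0 1.4 -10.5 0 0 0 0;0 1.6 -12 0 0 0 0;0 1.8 -13.5 0 0 0 0;0 2 -15 0 0 0 0")

```text
time: 21.45
tool_pos: [0.4802, 0.1097, 0.0591]
tcp_rot: [2.422, 2.0, 0.003]
wrist_force: [1.5, 1.7, 4.5]
width: 0.003
```

```bash
python3 s.py
```

```text
t 21.45 pos [480.2 109.7  59.1] Fw [1.51 1.69 4.46] Ftool [ 1.95  1.17 -4.46]
```

>>> arm_command(targets="0 0.2 -1.5 0 0 0 0;0 0.5 -3 0 0 0 0;0 0.8 -4.5 0 0 0 0;0 1.1 -6 0 0 0 0;0 1.4 -7.5 0 0 0 0;0 1.7 -9 0 0 0 0;0 2 -10.5 0 0 0 0;0 2.3 -12 0 0 0 0;0 2.6 -13.5 0 0 0 0;0 3 -15 0 0 0 0")

```text
time: 22.28
tool_pos: [0.4825, 0.1092, 0.074]
tcp_rot: [-2.422, -2.0, -0.002]
wrist_force: [-0.2, 1.8, 5.8]
width: -0.001
```

```bash
python3 s.py
```

```text
t 22.28 pos [482.5 109.2  74. ] Fw [-0.16  1.75  5.85] Ftool [ 1.7  -0.49 -5.84]
```

>>> arm_command(targets="0 0.2 -1 0 0 0 0;0 0.4 -2 0 0 0 0;0 0.6 -3 0 0 0 0;0 0.8 -4 0 0 0 0;0 1 -5 0 0 0 0;0 1.2 -6 0 0 0 0;0 1.5 -7 0 0 0 0;0 1.8 -8 0 0 0 0;0 2 -9 0 0 0 0;0 2.3 -10 0 0 0 0")

```text
time: 23.12
tool_pos: [0.4845, 0.1088, 0.0839]
tcp_rot: [-2.422, -1.999, -0.001]
wrist_force: [-1.7, 2.5, 6.1]
width: 0.0
```

>>> arm_command(targets="0 0.2 -0.6 0 0 0 0;0 0.4 -1.2 0 0 0 0;0 0.5 -1.8 0 0 0 0;0 0.6 -2.4 0 0 0 0;0 0.8 -3 0 0 0 0;0 0.9 -3.6 0 0 0 0;0 1 -4.2 0 0 0 0;0 1 -4.8 0 0 0 0;0 1 -4.8 0 0 0 0")

```text
time: 23.87
tool_pos: [0.4857, 0.1086, 0.0889]
tcp_rot: [-2.422, -2.0, -0.002]
wrist_force: [-1.2, 1.3, 6.2]
width: -0.001
```

```bash
python3 s.py
```

```text
t 23.87 pos [485.7 108.6  88.9] Fw [-1.22  1.26  6.22] Ftool [ 1.01 -1.44 -6.21]
```

>>> arm_command(targets="0 0 -0.5 0 0 0 0;0 0 -1 0 0 0 0;0 0 -1.5 0 0 0 0;0 0 -2 0 0 0 0;0 0 -2.5 0 0 0 0;0 0 -3 0 0 0 0;0 0 -3.5 0 0 0 0;0 0 -4 0 0 0 0;0 0 -4.5 0 0 0 0;0 0 -5 0 0 0 0")

```text
time: 24.7
tool_pos: [0.4869, 0.1084, 0.0941]
tcp_rot: [2.421, 2.0, 0.004]
wrist_force: [2.3, 0.1, 4.4]
width: 0.0
```

```bash
python3 s.py
```

```text
t 24.7 pos [486.9 108.4  94.1] Fw [2.32 0.1  4.44] Ftool [ 0.55  2.27 -4.44]
```

>>> arm_command(targets="0 0 -0.4 0 0 0 0;0 0 -0.8 0 0 0 0;0 0 -1.2 0 0 0 0;0 0 -1.6 0 0 0 0;0 0 -2 0 0 0 0;0 0 -2.4 0 0 0 0;0 0 -2.8 0 0 0 0;0 0 -3.2 0 0 0 0")

```text
time: 25.37
tool_pos: [0.486, 0.1083, 0.0966]
tcp_rot: [2.422, 2.0, 0.002]
wrist_force: [-0.2, -0.3, -0.9]
width: 0.004
```

```bash
python3 s.py
```

```text
t 25.37 pos [486.  108.3  96.6] Fw [-0.25 -0.34 -0.93] Ftool [-0.38 -0.18  0.93]
```

>>> arm_command(targets="0 0 -3 0 0 0 0;0 0 -10 0 0 0 0;0 -5 -30 0 0 0 0;0 -20 -65 0 0 0 0;0 -30 -100 0 0 0 0;0 -30 -110 0 0 0 0;0 -30 -110 0 0 0 0")

```text
time: 25.95
tool_pos: [0.4597, 0.1147, 0.2121]
tcp_rot: [2.418, 1.998, 0.017]
wrist_force: [0.4, -0.1, -0.1]
width: 0.001
```

```bash
python3 s.py; python3 - <<'E'
from h import *
p,d,W,st=snap('wrist','w11'); cv2.imwrite('pics/w11b.png',cv2.resize(p,(800,600)))
k=abs(W[...,2]-.161)<.006
n,l,s,c=cv2.connectedComponentsWithStats(k.astype(np.uint8)); i=1+np.argmax(s[1:,4]); print(s[i],np.percentile(W[l==i][:,2],[5,50,95]))
p,d,W,st=snap('side','s11')
E
```

```text
t 25.95 pos [459.7 114.7 212.1] Fw [ 0.43 -0.14 -0.09] Ftool [-0.06  0.45  0.09]
[  361    42   151   266 32848] [0.15918327 0.16274021 0.16414524]
```

View pics/w11b.png

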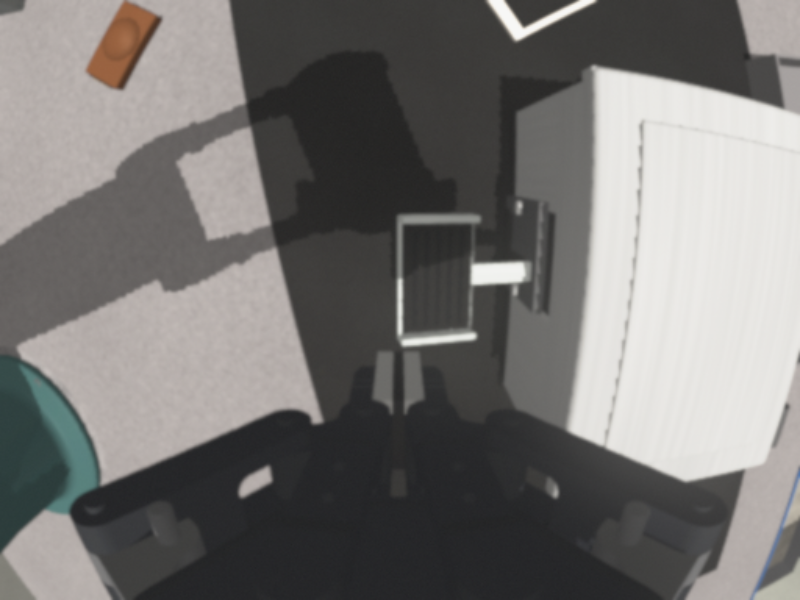

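View pics/s11.png

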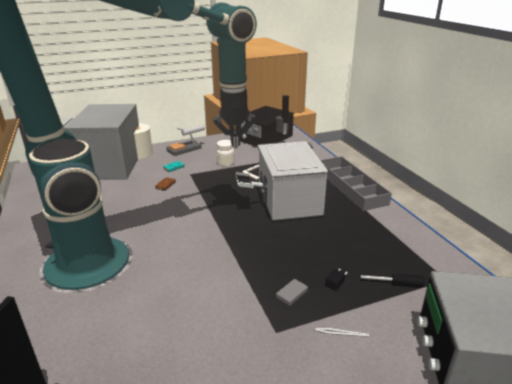

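The lid is closed flat on the rim: its top measures about 0.162 m, and the wrist view shows it at about (590–800, 70–480). The pedal is up at the right, with the tread at (400–478, 215–345), and the other items haven't moved.

```bash
python3 -c "
from workcell import bot
print(bot.finish_job())"
```

```text
the job is handed in; nothing more can be done
None
```

The job is done and handed in at about 26 s of the 72 s allowed; the hand-in gave no verdict.

- **Opening the lid:** I pressed the pedal until I felt the buffer, at about 15 N. I then pushed it left to its end stop and eased it up into the catch. The force fell to zero and the lid stood upright.
- **The pack:** I gripped the domed pack at about 22–25 N and lowered it to the bucket floor. I pressed it down until I read about 10 N of contact, then released it. The wrist camera showed it lying flat in the bin.
- **Closing the lid:** I pressed the pedal to the buffer again at 12 N and brought it right until the tread stopped moving. I then eased it up under a 4–6 N load until the force vanished.

**Last checks:**
- The lid is flat on the rim, with its top at z ≈ 0.162 m against the stated 0.161 m.
- The pedal is up at the right, and the gripper is clear with no contact force.
- The other bench items looked unmoved in the images.
- My bin-centre estimates from the different views disagreed by up to about 9 mm, so I used a value in between. It left enough clearance.

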